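# Bring a bench mortar mill into operation

### The job

Get the mortar mill going: swing its raised pestle arm over by the yellow T-handle until the spring snaps it fully down into the bowl. Only then pull the red start knob on the control station straight out, past its first click and on against its spring to the end of its travel, hold it there for about half a second, and let go so that it settles back by itself to rest in its part-way-out running position. The station stands loose on its feet: do not drag or tip it, and leave the other things on the bench where they are.

Things in the scene. Friction and masses are not known exactly. Their poses are not given: they have to be found in the camera images.
- mill: Mortar mill, bolted down: blue plate 300 x 200 mm on black feet (top 42 mm above the bench), black bowl 150 mm across, rim 98 mm above the bench, two black posts 22 mm square, 35 mm either side of the pivot, 167 mm high. Origin: on the bench under the bowl's centre; z up, +x level from the bowl towards the posts (away from the robot at yaw 0), y along the pivot pin.
- mill_pivot (a point): Centre of the pivot pin between the posts, 140 mm above the bench, 105 mm along the mill's +x from the bowl's centre. Same axes as the mill: y along the pivot pin, -x level from the pivot over the bowl, z up.
- handle (a point): Middle of the yellow T-handle at the end of the black pestle arm, 175 mm from the pivot axis. Round bar, 17 mm thick, 120 mm long, parallel to the pivot pin. The arm (16 mm square tube) joins it in the middle: straddle the bar about 33 mm to either side. The frame turns with the arm: y along the bar, x from handle to pivot.
- pestle_arm (a joint): Arm angle, rad: 0 raised (65 degrees above level, handle 299 mm above the bench), 1.134 fully down (arm level, handle 140 mm above the bench). The handle swings in an upright plane about the pivot, over the bowl (the mill's -x) and down. It resists with about 7 N at the handle when raised, less up to the over-centre point at 0.4 to 0.6 rad; beyond it the spring snaps the arm down.
- station: Control station, a loose grey sheet-metal desk box of 3.8 kg on four rubber feet: 130 mm deep, 144 mm wide, 45 mm high at the front and 120 mm at the back. Origin: centre of its underside; z up, front towards its own -x. Its face slopes 32 degrees, facing up and to the front. It slides or tips if pulled with more than about 20 N.
- knob_head (a point): Middle of the red mushroom start knob's rim (38 mm across, straight for 17 mm), 29.5 mm off the sloping face when pushed in; the head's underside is 18 mm off it. A steel collar 30 mm across, 9 mm high is below; nothing else stands over 5 mm off the face within 45 mm. z: straight out of the face (32 degrees from upright, to the station's front), the pull direction; y level across the face.
- start_knob (a joint): How far the knob is out, m: 0 off (pushed in, at the start), 0.011 resting in the running position, 0.015 end stop. Up to 9 N starts it; it clicks over at 5 mm and moves by itself to 11 mm; then a spring resists: 5 N at 12 mm, 9 N at 13 mm, 14 N at 14 mm, 18 N at 15 mm. Let go, it returns to 11 mm. The start contact is closed beyond 13 mm.
- wrench: Bystander: steel spanner, 160 mm, lying between the mill and the station.
- pulley: Bystander: aluminium belt pulley, 48 mm across, 27 mm high, lying on the blue plate behind the bowl.
- jar: Bystander: amber glass jar, 54 mm across, 85 mm high, behind the station.
- offcut: Bystander: aluminium flat bar, 85 x 22 x 12 mm, between the mill and the station.
- bracket: Bystander: steel angle bracket, 50 x 35 mm, 50 mm high, beside the station.
- sieve: Bystander: brass test sieve, 100 mm across, 32 mm high.
- brush: Bystander: cleaning brush lying on the bench.
- scoop: Bystander: sample spoon lying on the bench.
Not all that is in view belongs to the job. Of the things that look like the station, take the one that is farthest from the robot's base at the start.

How it is judged:
By the outcome, as a careful person would: the job done as asked, in the order asked, and still so for the second after the job is handed in, with the robot touching nothing.
It also fails if it takes over 58 s, if anything falls off the work surface, if the arm or the gripper's body presses on something with over 40 N, if the wrist force passes 120 N, or if a joint passes its speed limit or range.

### The arm

A 6-joint arm with a two-finger parallel gripper is mounted at the origin on the work surface. World frame = base frame: x ahead of the robot, y to its left, z up, the work surface at z = 0. Lengths are in m, angles in degrees, forces in N, time in s.
With the tool pointing down it reaches from about 0.375 to 0.9 m from the base axis. Payload 3.1 kg.
Tool frame: the origin (TCP) lies at the very end of the fingers, on their centre line; the grasp point (between the pads) lies behind it (bot.grip_depth is the z of the grasp point in the tool frame, in m); z points along the fingers, y is the direction in which the jaws open and shut (so a half turn about z gives the same grasp; the last joint's range is limited). The gripper opens to 87 mm and grips with 3 to 60 N. Pads are 19 mm wide; open, the fingers measure 117 mm over their backs; the gripper's body (75 mm by 190 mm) begins 51 mm behind the grasp point.
Start: joints at [-79.956, 30.224, 82.088, -0, 67.689, -10.227], TCP at [0.217, -0.586, 0.223] pointing down, gripper open.
Joint ranges: [-176.69, 176.69], [-43.24, 126.21], [12.49, 139.97], [-82, 262], [0, 151.66], [-163.58, 163.58]. Speed limits (degrees/s): [159.86, 159.86, 180, 180, 180, 180].

### API

Orientations are given as a 3x3 rotation matrix whose columns are the frame's x, y, z axes.
In Python, from rig import bot, vision gives the robot as it stands. The module is installed in compiled form; this text tells all that it offers.
- The arm moves only by the shell command python3 -m jog 'ROWS'. ROWS is JSON, a list of rows, each a list of 3 entries, a list of its own where there are three numbers: the shift along the tool's x, y, z in mm, then the turn, a rotation vector about the tool's x, y, z in degrees, then the closure, from 0 (fully open) to 1 (shut). In form: [[[dx, dy, dz], [wx, wy, wz], fingers], ...]. A call has 1 to 12 rows; each row is the pose to reach, as a shift and turn from the pose commanded when the call began, along the tool's axes at that moment; what a row does not reach only later rows make up. A row lasts 1/12 s, in which the tool goes at most 41.7 mm and 7.16 degrees, less where a joint would pass 70% of its speed; a pose out of reach is approached as far as the arm can. A call with a gripper value outside its range is refused whole. The fingers move at their own pace and stop on an object; the grip force is fixed at half the most. Time passes only in rows, so rows that repeat a pose let the fingers close. It gives the time, the measured TCP pose, the force and the opening at its end, in the units of the state.
- bot.read_state(): the state, without advancing time (a new reading comes with each control period).
- vision.capture(name): name is "scene" or "top" or "wrist"; returns the picture (400x640x3 uint8, red, green, blue); there is no depth.
- vision.camera_info(name): a dict with "intrinsics" (3x3 intrinsics, pixels), "dist" ([k1, k2, p1, p2, k3] as OpenCV has them; the pictures are not rectified), "camera_from_world" (4x4, takes a point from world to camera coordinates); the wrist camera has in their place "mount" (4x4, takes a point from camera to tool coordinates, whose origin is the TCP and whose axes are the flange's). Camera axes: x right, y up, looking along -z (the intrinsics and any distortion apply to the point x, -y, -z); pixel columns grow to the right and rows downward; lengths in m; the calibration is good to about 2 mm. A picture is of the moment at which its call begins: read the wrist's pose just before it. camera_info takes no time and is no camera call.
- bot.hand_in(): hands the job in, once; it reports no verdict.
The state is a dict: "time_s": time; "joint_positions": joint angles; "qvel": joint speeds; "tau": joint torques, N m; "position": TCP position; "tcp_rot": TCP orientation; "force": force on the tool from outside, world axes, zero at the start; "moment": the same for the moment, N m; "opening": opening from 0.0 (shut) to 1.0 (fully open).
Only numpy, scipy, OpenCV 4.12 (cv2) and the standard library are available. Lean on these libraries where they do the work, as an engineer would, in place of code of your own. Each camera call takes 0.05 s, during which the arm holds its last target. There are 200 camera calls.

## Working session

There is one attempt and no reset: what is moved stays moved. The work goes in short steps, Python scripts to look and compute and a shell command to move; the robot and the scene stay as the last step left them, time stands still between calls to the robot, and variables do not carry over. Pictures are saved under pics/ and viewed, about 8 in all and at most 12, crops included, and the job is handed in when it is done.

```bash
mkdir -p pics
python3 - <<'E'
from rig import bot, vision
import cv2,numpy as np
s=bot.read_state();print(s['time_s'],s['position'],np.round(s['tcp_rot'],3).tolist(),s['force'],s['opening'],bot.grip_depth)
for n in('scene','top','wrist'):
    im=vision.capture(n);cv2.imwrite(f'pics/{n}0.png',im[...,::-1]);i=vision.camera_info(n)
    for k in i:print(n,k,np.round(i[k],4).tolist())
E
```

```text
0.0 [ 0.21644407 -0.58553521  0.22158335] [[0.938, 0.346, -0.0], [0.346, -0.938, 0.002], [0.0, -0.002, -1.0]] [ 0.08605193 -0.98017192 -0.94728907] 1.000725247752187 -0.0187
scene intrinsics [[519.405, 0.0, 312.2875], [0.0, 519.405, 196.6226], [0.0, 0.0, 1.0]]
scene dist [0.0162, 0.0, 0.0, 0.0, 0.0]
scene camera_from_world [[0.8845, 0.4665, -0.0006, -0.4575], [-0.2852, 0.5419, 0.7906, -0.0044], [0.3692, -0.6991, 0.6124, -1.8584], [0.0, 0.0, 0.0, 1.0]]
top intrinsics [[443.1461, 0.0, 316.2426], [0.0, 443.1461, 197.1473], [0.0, 0.0, 1.0]]
top dist [-0.0916, 0.0, 0.0, 0.0, 0.0]
top camera_from_world [[-0.0172, -0.9998, 0.0095, -0.0015], [0.984, -0.0152, 0.1776, -0.5313], [-0.1774, 0.0124, 0.9841, -1.432], [0.0, 0.0, 0.0, 1.0]]
wrist intrinsics [[309.2032, 0.0, 318.994], [0.0, 309.2032, 201.8143], [0.0, 0.0, 1.0]]
wrist dist [0.0196, 0.0, 0.0, 0.0, 0.0]
wrist mount [[-0.0002, 0.9518, 0.3067, 0.0845], [1.0, 0.0, 0.0005, -0.0004], [0.0005, 0.3067, -0.9518, -0.1626], [0.0, 0.0, 0.0, 1.0]]
```

View pics/scene0.png

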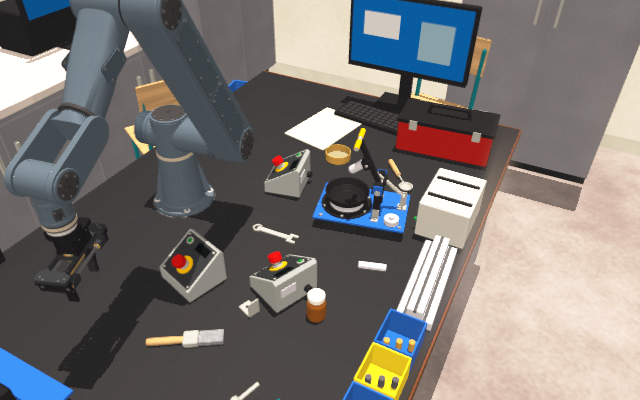

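View pics/top0.png

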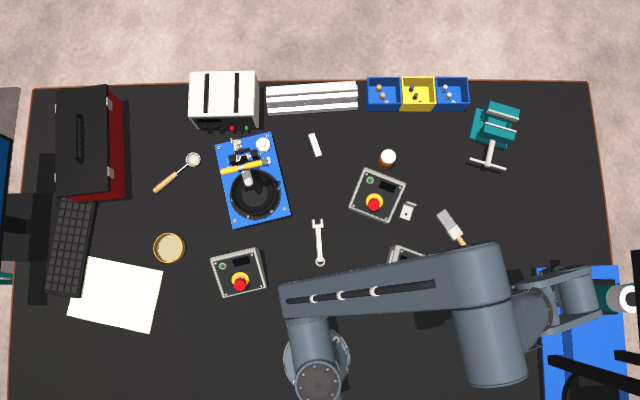

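The scene view shows three station look-alikes, at scene px (290,172), (193,265) and (285,280). The last is at top px (376,193), with the jar behind it and the bracket beside it, and looks farthest from the base. The mill is at top px (252,180), with its yellow handle at (245,165).

```bash
cat > h.py <<'E'
import cv2,numpy as np
from rig import bot,vision
def cam(n,st=None):
    i=vision.camera_info(n);K=np.array(i['intrinsics']);d=np.array(i['dist'])
    if n=='wrist':
        T=np.eye(4);T[:3,:3]=st['tcp_rot'];T[:3,3]=st['position'];W=T@np.array(i['mount'])
    else: W=np.linalg.inv(np.array(i['camera_from_world']))
    return K,d,W
def ray(c,p):
    K,d,W=c;u=cv2.undistortPoints(np.array([[p]],float),K,d)[0,0]
    v=W[:3,:3]@np.array([u[0],-u[1],-1]);return W[:3,3],v/np.linalg.norm(v)
def onz(c,p,z):
    o,v=ray(c,p);return o+v*(z-o[2])/v[2]
def tri(c1,p1,c2,p2):
    o1,v1=ray(c1,p1);o2,v2=ray(c2,p2)
    t=np.linalg.lstsq(np.c_[v1,-v2],o2-o1,rcond=None)[0];a=o1+t[0]*v1;b=o2+t[1]*v2
    return (a+b)/2,np.linalg.norm(a-b)
def proj(c,P):
    K,d,W=c;q=np.linalg.inv(W)@np.r_[P,1];q=q[:3]*[1,-1,-1]
    return cv2.projectPoints(q[None],np.zeros(3),np.zeros(3),K,d)[0][0,0]
def blobs(im,lo,hi,amin=15):
    hsv=cv2.cvtColor(im,cv2.COLOR_RGB2HSV);m=cv2.inRange(hsv,lo,hi)
    n,l,s,c=cv2.connectedComponentsWithStats(m)
    return [(s[k].tolist(),np.round(c[k],1).tolist(),l==k) for k in range(1,n) if s[k,4]>=amin]
E
python3 - <<'E'
from h import *
ims={n:cv2.imread(f'pics/{n}0.png')[...,::-1].copy() for n in('scene','top')}
for n in ims:
  for nm,lo,hi in(('yel',(22,150,120),(35,255,255)),('red',(0,180,120),(5,255,255)),('blue',(100,150,80),(118,255,255))):
    for s,c,m in blobs(ims[n],lo,hi,40):
      r=cv2.minAreaRect(np.argwhere(m)[:,::-1].astype(np.float32))
      print(n,nm,s,c,np.round(cv2.boxPoints(r),1).tolist())
a=cv2.resize(ims['top'][110:240,200:430],None,fx=3.4,fy=3.4,interpolation=cv2.INTER_CUBIC)
b=cv2.resize(ims['scene'][120:330,240:430],None,fx=2.8,fy=2.8,interpolation=cv2.INTER_CUBIC)
cv2.imwrite('pics/c1.png',a[...,::-1]);cv2.imwrite('pics/c2.png',b[...,::-1])
E
```

```text
scene yel [359, 128, 7, 9, 40] [362.0, 132.0] [[358.3999938964844, 134.8000030517578], [361.0, 127.0], [365.5, 128.5], [362.8999938964844, 136.3000030517578]]
scene yel [354, 139, 8, 9, 43] [357.9, 143.1] [[353.79998779296875, 145.39999389648438], [357.3999938964844, 138.1999969482422], [362.20001220703125, 140.60000610351562], [358.6000061035156, 147.8000030517578]]
scene yel [178, 256, 14, 17, 67] [186.6, 265.2] [[177.60000610351562, 270.6000061035156], [186.3000030517578, 255.5], [194.10000610351562, 259.8999938964844], [185.39999389648438, 275.1000061035156]]
scene yel [270, 261, 17, 10, 45] [279.2, 266.0] [[269.3999938964844, 267.70001220703125], [285.29998779296875, 260.3999938964844], [287.20001220703125, 264.6000061035156], [271.29998779296875, 271.8999938964844]]
scene yel [354, 342, 58, 58, 1856] [383.9, 369.3] [[352.3999938964844, 379.29998779296875], [371.5, 339.20001220703125], [416.29998779296875, 360.5], [397.29998779296875, 400.6000061035156]]
scene red [396, 122, 96, 44, 2448] [443.0, 144.0] [[393.29998779296875, 147.6999969482422], [398.70001220703125, 120.5], [491.
[... 3234 characters left out ...]

top blue [0, 137, 9, 85, 397] [2.5, 167.3] [[-0.0, 137.0], [8.0, 137.0], [8.0, 221.0], [0.0, 221.0]]
top blue [214, 141, 20, 28, 357] [223.8, 153.6] [[213.60000610351562, 144.1999969482422], [231.0, 140.3000030517578], [236.39999389648438, 164.60000610351562], [219.0, 168.39999389648438]]
top blue [591, 265, 29, 20, 411] [605.5, 272.5] [[591.0, 284.0], [591.0, 265.0], [619.0, 265.0], [619.0, 284.0]]
top blue [541, 312, 86, 88, 3964] [583.4, 350.5] [[524.0999755859375, 343.0], [619.9000244140625, 309.0], [641.7000122070312, 370.3999938964844], [545.9000244140625, 404.3999938964844]]
top blue [619, 390, 9, 10, 78] [622.9, 394.8] [[619.0, 390.0], [627.0, 390.0], [627.0, 399.0], [619.0, 399.0]]
```

View pics/c1.png

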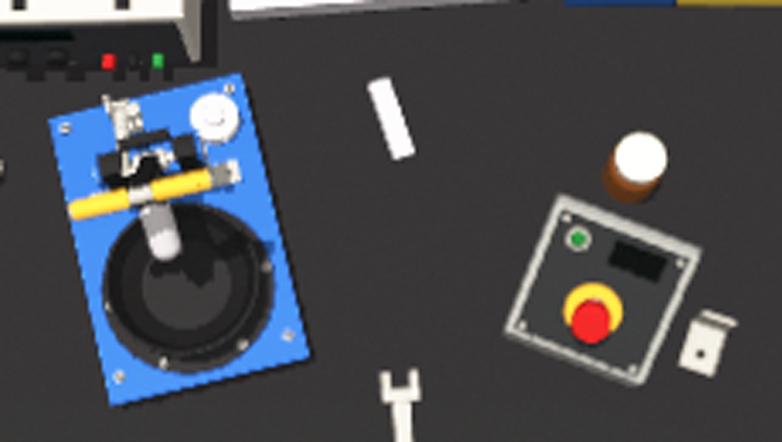

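View pics/c2.png

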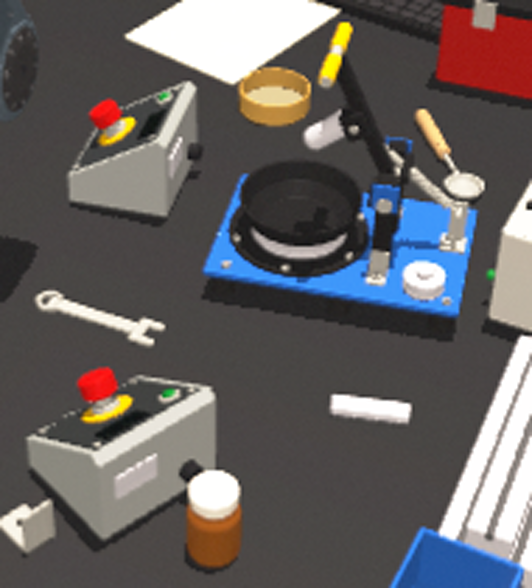

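Run:
```python
from h import *
T=cam('top');S=cam('scene');f=lambda x,y:(200+x/3.4,110+y/3.4);g=lambda x,y:(240+x/2.8,120+y/2.8)
P=[onz(T,f(*p),.042) for p in((50,119),(242,74),(310,357),(110,404))]
print('plate',np.round(P,4).tolist(),[round(np.linalg.norm(P[i]-P[i-1]),4) for i in range(4)])
c=np.mean(P,0);ax=(P[0]+P[1]-P[2]-P[3])[:2];print('c',c,'yaw',np.degrees(np.arctan2(ax[1],ax[0])))
ay=(P[0]+P[3]-P[1]-P[2])[:2];print('yaw2',np.degrees(np.arctan2(ay[1],ay[0]))-90)
print('bowl',onz(T,f(188,285),.098))
for a,b in((( 252.8,163.9),(357.9,143.1)),((229,169.6),(362,132.)),((240.9,166.8),(359.95,137.5))):print('handle',tri(T,a,S,b))
print('knob',tri(T,(373.2,204.5),S,(274.5,256.9)), onz(T,(373.2,204.5),.12))
print('knobB',tri(T,(239.6,284.3),S,(277.2,160.3)))
print('knobC',onz(S,(178.2,260.7),.12))
Q=[onz(T,f(*p),z) for p,z in(((556,195),.12),((700,247),.12),((640,384),.045),((507,331),.045))]
print('st',np.round(Q,4).tolist(),[round(np.linalg.norm((Q[i]-Q[i-1])[:2]),4) for i in range(4)])
for ax in(Q[0]+Q[1]-Q[2]-Q[3],):print('styaw',np.degrees(np.arctan2(ax[1],ax[0])),np.mean(Q,0))
ay=Q[0]+Q[3]-Q[1]-Q[2];print(np.degrees(np.arctan2(ay[1],ay[0]))-90)
```

```text
plate [[0.7197, 0.3357, 0.042], [0.7638, 0.1413, 0.042], [0.4731, 0.0742, 0.042], [0.4298, 0.2697, 0.042]] [np.float64(0.2974), np.float64(0.1993), np.float64(0.2983), np.float64(0.2002)]
c [0.59660175 0.20525959 0.042     ] yaw 12.914816250804853
yaw2 12.632549653115703
bowl [0.53603096 0.18709646 0.098     ]
handle (array([0.58302119, 0.16922627, 0.30466918]), np.float64(0.0027518187079827124))
handle (array([0.56777708, 0.23559547, 0.30442293]), np.float64(0.0026042621507150745))
handle (array([0.57528991, 0.20244062, 0.30435685]), np.float64(0.002671102705163302))
knob (array([ 0.49581243, -0.19199112,  0.09860417]), np.float64(0.001794254669874672)) [ 0.49163536 -0.18945762  0.12      ]
knobB (array([0.24961863, 0.23511029, 0.09967979]), np.float64(0.0016604958236577025))
knobC [ 0.28058356 -0.34645453  0.12      ]
st [[0.6132, -0.1631, 0.12], [0.561, -0.2978, 0.12], [0.4408, -0.2479, 0.045], [0.4954, -0.1192, 0.045]] [np.float64(0.1258), np.float64(0.1444), np.float64(0.1301), np.float64(0.1398)]
styaw -21.500431223011475 [ 0.52760052 -0.20700764  0.0825    ]
-22.0699576800872
```

Choice: knob A at (0.496,-0.192) is 0.53 m from the base, against 0.34 and 0.45 m for the other two, and it has the jar and bracket beside it. The sizes agree with the description (plate 298x200, station 144 wide). Next I'll move over it for a close check with the wrist camera.

```bash
python3 -m jog '[[[110,-96,-80],[0,0,7.4],0],[[333,-288,-158],[0,0,7.4],0],[[333,-288,-158],[0,0,7.4],0],[[333,-288,-158],[0,0,7.4],0],[[333,-288,-158],[0,0,7.4],0],[[333,-288,-158],[0,0,7.4],0],[[333,-288,-158],[0,0,7.4],0],[[333,-288,-158],[0,0,7.4],0],[[333,-288,-158],[0,0,7.4],0],[[333,-288,-158],[0,0,7.4],0],[[333,-288,-158],[0,0,7.4],0],[[333,-288,-158],[0,0,7.4],0]]'
python3 -m jog '[[[0,0,0],[0,0,0],0],[[0,0,0],[0,0,0],0],[[0,0,0],[0,0,0],0]]'
python3 - <<'E'
from h import *
s=bot.read_state();np.savez('w1.npz',p=s['position'],r=s['tcp_rot']);im=vision.capture('wrist')
print(s['time_s'],s['position'],np.round(s['tcp_rot'],3).tolist(),s['force'])
cv2.imwrite('pics/w1.png',im[...,::-1])
c=cam('wrist',s)
for lo,hi in(((0,180,100),(5,255,255)),((22,150,100),(35,255,255))):
  for st,cc,m in blobs(im,lo,hi,60):print(st,cc,onz(c,cc,.11))
E
```

```text
time_s: 1.15
position: [0.4314, -0.1964, 0.3828]
tcp_rot: [[0.974, 0.228, 0.004], [0.228, -0.974, 0.0], [0.004, 0.001, -1.0]]
force: [-0.2, -0.2, -0.1]
opening: 0.997
time_s: 1.4
position: [0.4284, -0.2015, 0.3797]
tcp_rot: [[0.975, 0.222, -0.002], [0.222, -0.975, 0.0], [-0.002, -0.001, -1.0]]
force: [-0.5, -0.4, 0.0]
opening: 1.0
1.4 [ 0.42837082 -0.20154344  0.37969142] [[0.975, 0.222, -0.002], [0.222, -0.975, 0.0], [-0.002, -0.001, -1.0]] [-0.51812142 -0.41257437  0.00592736]
[309, 100, 29, 30, 651] [323.4, 114.4] [ 0.49597117 -0.19147559  0.11      ]
[0, 201, 27, 26, 517] [11.1, 214.1] [0.25591258 0.22173463 0.11      ]
[363, 266, 25, 21, 403] [375.0, 276.9] [ 0.27153669 -0.3277915   0.11      ]
[311, 86, 38, 37, 532] [332.4, 99.3] [ 0.51730098 -0.19875796  0.11      ]
[0, 187, 42, 24, 383] [20.9, 197.0] [0.28619596 0.20656851 0.11      ]
[351, 253, 29, 27, 283] [362.9, 264.3] [ 0.28897661 -0.30312202  0.11      ]
[487, 280, 8, 29, 63] [490.6, 289.8] [ 0.29064514 -0.51434694  0.11      ]
```

View pics/w1.png

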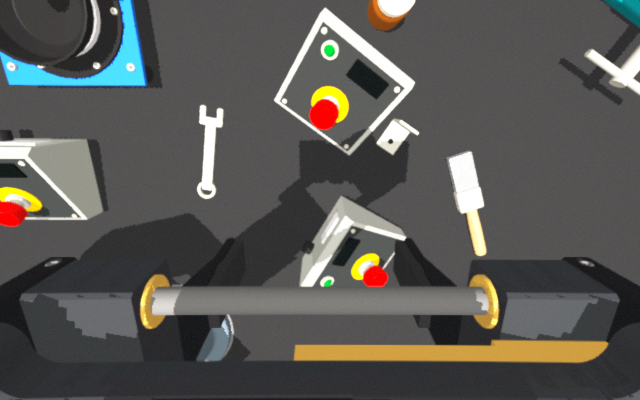

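The close view confirms the chosen station at px (345,85), with its knob at (323,114), the jar behind and the bracket to its right. Its ray position, (0.496,-0.191), agrees with the triangulation. Now on to the mill.

```bash
python3 -m jog '[[[157,-366,-20],[0,0,0],0],[[157,-366,-20],[0,0,0],0],[[157,-366,-20],[0,0,0],0],[[157,-366,-20],[0,0,0],0],[[157,-366,-20],[0,0,0],0],[[157,-366,-20],[0,0,0],0],[[157,-366,-20],[0,0,0],0],[[157,-366,-20],[0,0,0],0],[[157,-366,-20],[0,0,0],0],[[157,-366,-20],[0,0,0],0],[[157,-366,-20],[0,0,0],0],[[157,-366,-20],[0,0,0],0]]'
python3 - <<'E'
from h import *
s=bot.read_state();im=vision.capture('wrist');cv2.imwrite('pics/w2.png',im[...,::-1])
print(s['time_s'],s['position'],np.round(s['tcp_rot'],3).tolist())
c=cam('wrist',s)
b=[x for x in blobs(im,(20,120,60),(36,255,255),150)]
for st,cc,m in b:
  pts=np.argwhere(m)[:,::-1].astype(np.float32);r=cv2.minAreaRect(pts);print(st,cc,np.round(r[1],1),onz(c,cc,.2986))
E
```

```text
time_s: 2.45
position: [0.501, 0.1905, 0.3994]
tcp_rot: [[0.975, 0.223, -0.002], [0.223, -0.975, -0.001], [-0.002, 0.001, -1.0]]
force: [0.5, -0.5, -0.2]
opening: 0.999
2.45 [0.50101098 0.19051628 0.39935407] [[0.975, 0.223, -0.002], [0.223, -0.975, -0.001], [-0.002, 0.001, -1.0]]
[251, 103, 61, 23, 1296] [281.9, 114.4] [22. 60.] [0.56681882 0.23714326 0.2986    ]
[336, 103, 62, 23, 1315] [366.3, 113.9] [22. 61.] [0.58257298 0.16993437 0.2986    ]
[531, 192, 42, 23, 447] [551.0, 200.3] [20.1 41.9] [ 0.54733778 -0.00885482  0.2986    ]
[248, 272, 32, 15, 262] [262.8, 277.8] [31.2 13.9] [0.41254446 0.22668314 0.2986    ]
```

View pics/w2.png

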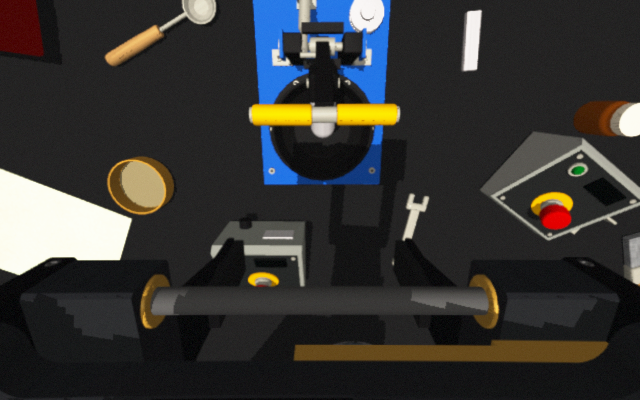

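The handle reads at (0.575,0.2035) from the wrist as well, with ends at px (250,114) and (398,114); yaw 13 is confirmed. I'll close the fingers, go over the bar, and drop behind its right half.

```bash
python3 -m jog '[[[40,15,0],[0,0,0],1],[[80,30,0],[0,0,0],1],[[105,37,0],[0,0,0],1],[[105,37,0],[0,0,0],1],[[105,37,0],[0,0,0],1],[[105,37,0],[0,0,0],1],[[105,37,30],[0,0,0],1],[[105,37,60],[0,0,0],1],[[105,37,90],[0,0,0],1],[[105,37,115],[0,0,0],1],[[105,37,130],[0,0,0],1],[[105,37,130],[0,0,0],1]]'
python3 -m jog '[[[-8,0,0],[0,0,0],1],[[-12,0,1],[0,0,0],1],[[-17,0,3],[0,0,0],1],[[-22,0,5],[0,0,0],1],[[-27,0,8],[0,0,0],1],[[-32,0,11],[0,0,0],1],[[-37,0,15],[0,0,0],1],[[-42,0,18],[0,0,0],1],[[-47,0,22],[0,0,0],1],[[-52,0,27],[0,0,0],1],[[-56,0,31],[0,0,0],1],[[-60,0,35],[0,0,0],1]]'
python3 -c "
from rig import bot;s=bot.read_state();print(s['force'],s['moment'])"
```

```text
time_s: 3.5
position: [0.6072, 0.1776, 0.2671]
tcp_rot: [[0.975, 0.222, -0.009], [0.222, -0.975, -0.001], [-0.009, -0.001, -1.0]]
force: [-1.5, -0.1, -0.7]
opening: 0.174
time_s: 4.5
position: [0.553, 0.1649, 0.2367]
tcp_rot: [[0.975, 0.223, 0.003], [0.223, -0.975, 0.0], [0.003, 0.0, -1.0]]
force: [2.9, -0.1, 1.2]
opening: 0.009
[ 2.93980106 -0.056335    1.19247428] [-0.01638001 -0.39164717  0.02981231]
```

```bash
python3 -m jog '[[[-4,0,3],[0,0,0],1],[[-8,0,6],[0,0,0],1],[[-12,0,11],[0,0,0],1],[[-16,0,16],[0,0,0],1],[[-20,0,22],[0,0,0],1],[[-25,0,28],[0,0,0],1],[[-29,0,35],[0,0,0],1],[[-32,0,38],[0,0,0],1],[[-35,0,38],[0,0,0],1],[[-35,0,38],[0,0,0],1],[[-35,0,38],[0,0,0],1],[[-35,0,38],[0,0,0],1]]'
python3 -m jog '[[[0,0,-30],[0,0,0],1],[[0,0,-60],[0,0,0],1],[[0,0,-90],[0,0,0],1],[[-10,0,-130],[0,0,0],0.3],[[-40,0,-170],[0,0,0],0.3],[[-70,0,-170],[0,0,0],0.3],[[-70,0,-170],[0,0,0],0.3],[[-70,0,-170],[0,0,0],0.3]]'
python3 - <<'E'
from h import *
s=bot.read_state();im=vision.capture('wrist');cv2.imwrite('pics/w3.png',im[...,::-1])
print(s['time_s'],s['position'],s['force'])
c=cam('wrist',s)
for st,cc,m in blobs(im,(20,120,60),(36,255,255),150):print(st,cc,onz(c,cc,.14))
T=cam('top')
cv2.imwrite('pics/t3.png',vision.capture('top')[...,::-1]);cv2.imwrite('pics/s3.png',vision.capture('scene')[...,::-1])
a=cv2.resize(cv2.imread('pics/s3.png')[110:250,260:440],None,fx=2.2,fy=2.2);b=cv2.resize(cv2.imread('pics/w3.png'),(493,308))
cv2.imwrite('pics/m3.png',np.vstack([cv2.resize(a,(493,383)) ,b])[:600])
E
```

```text
time_s: 5.5
position: [0.5192, 0.1573, 0.198]
tcp_rot: [[0.975, 0.223, 0.001], [0.223, -0.975, 0.0], [0.001, 0.0, -1.0]]
force: [0.3, 1.2, -0.3]
opening: 0.008
time_s: 6.17
position: [0.4496, 0.1416, 0.3691]
tcp_rot: [[0.975, 0.223, 0.003], [0.223, -0.975, 0.0], [0.003, 0.0, -1.0]]
force: [-0.8, -0.7, -0.5]
opening: 0.302
6.1667 [0.44956169 0.14161039 0.36906664] [-0.80180926 -0.69885413 -0.49575753]
[57, 0, 26, 13, 152] [67.3, 5.1] [0.56753759 0.44987269 0.14      ]
[64, 125, 65, 62, 346] [98.4, 154.7] [0.40838895 0.41698368 0.14      ]
[247, 137, 39, 15, 494] [265.9, 144.4] [0.46837484 0.21470083 0.14      ]
[301, 137, 40, 15, 520] [320.5, 144.0] [0.48414291 0.14804055 0.14      ]
[528, 157, 47, 30, 573] [550.2, 168.0] [ 0.51896744 -0.14377047  0.14      ]
[219, 249, 34, 11, 244] [234.5, 254.0] [0.30819822 0.23140734 0.14      ]
```

View pics/m3.png

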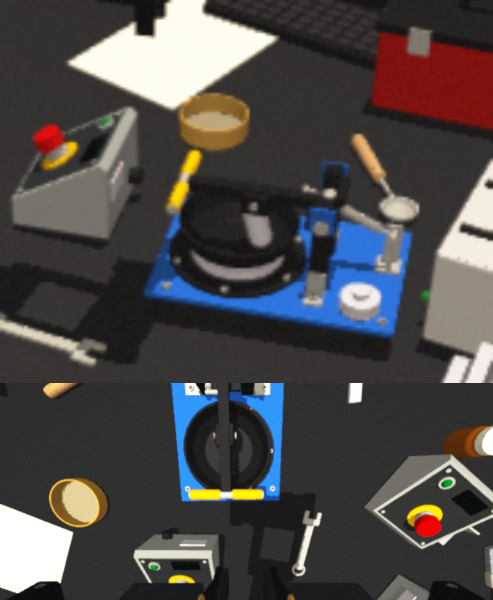

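The arm is down: it lies level over the bowl, and the handle moved 101 mm to (0.476,0.181), the distance expected for fully down. Now to refine the knob and station pose and work out the move.

```bash
cat > tgt.py <<'E'
from h import *
from scipy.spatial.transform import Rotation as Ro
def goal(C,yaw,off):
    a=np.radians(yaw);xs=np.array([np.cos(a),np.sin(a),0]);t=np.radians(32)
    n=-np.sin(t)*xs+np.array([0,0,np.cos(t)]);z=-n;y=-np.array([-np.sin(a),np.cos(a),0]);x=np.cross(y,z)
    return np.array(C)+n*(off+bot.grip_depth),np.c_[x,y,z],n
def delta(s,P,R):
    R0=np.array(s['tcp_rot']);return np.round(R0.T@(P-s['position'])*1000,1),np.round(Ro.from_matrix(R0.T@R).as_rotvec(degrees=True),2)
E
python3 - <<'E'
from tgt import *
d=np.load('w1.npz');c=cam('wrist',dict(position=d['p'],tcp_rot=d['r']))
Q=[onz(c,p,z) for p,z in(((324.5,10),.12),((413,83),.12),((349,154),.045),((276,101),.045))]
print(np.round(Q,4).tolist(),[round(np.linalg.norm((Q[i]-Q[i-1])[:2]),4) for i in range(4)])
ax=Q[0]+Q[1]-Q[2]-Q[3];ay=Q[0]+Q[3]-Q[1]-Q[2]
print(np.degrees(np.arctan2(ax[1],ax[0])),np.degrees(np.arctan2(ay[1],ay[0]))-90,np.mean(Q,0))
s=bot.read_state();im=cv2.imread('pics/w3.png')[...,::-1].copy();c3=cam('wrist',s);T=cam('top');S=cam('scene')
for st,cc,m in blobs(im,(0,150,80),(6,255,255),100):print(st,cc,tri(c,(323.4,114.4),c3,cc))
print(tri(c,(323.4,114.4),S,(274.5,256.9)),tri(c,(323.4,114.4),T,(373.2,204.5)))
C=[.4958,-.192,.0986]
P,R,n=goal(C,-21.8,.09);print(P,n,delta(s,P,R))
E
```

```text
[[0.6124, -0.1657, 0.12], [0.5587, -0.2937, 0.12], [0.4432, -0.2468, 0.045], [0.4968, -0.1179, 0.045]] [np.float64(0.1251), np.float64(0.1388), np.float64(0.1246), np.float64(0.1396)]
-22.274037890809698 -22.6594756605609 [ 0.52774792 -0.20600886  0.0825    ]
[538, 171, 35, 29, 775] [554.9, 185.5] (array([ 0.49601745, -0.19173117,  0.09898153]), np.float64(0.0008526786500086623))
(array([ 0.49597495, -0.19147053,  0.09838669]), np.float64(0.0009450013259386761)) (array([ 0.49532886, -0.19211211,  0.098604  ]), np.float64(0.0009425784601503596))
[ 0.46071879 -0.17796852  0.15906583] [-0.49202253  0.19679497  0.8480481 ] (array([-61.8, 313.8, 208.1]), array([-9.68, 31.01, 33.75]))
```

```bash
python3 -m jog '[[[-61,313,60],[-10,31,34],0.3],[[-61,313,60],[-10,31,34],0.3],[[-61,313,60],[-10,31,34],0.3],[[-61,313,60],[-10,31,34],0.3],[[-61,313,60],[-10,31,34],0.3],[[-61,313,60],[-10,31,34],0.3],[[-61,313,60],[-10,31,34],0.3],[[-61,313,60],[-10,31,34],0.3],[[-61,313,120],[-10,31,34],0.3],[[-61,313,160],[-10,31,34],0.3],[[-61,313,190],[-10,31,34],0.3],[[-61,313,190],[-10,31,34],0.3]]'
python3 -m jog '[[[0,0,0],[0,0,0],0.3],[[0,0,0],[0,0,0],0.3],[[0,0,0],[0,0,0],0.3]]'
python3 - <<'E'
from tgt import *
s=bot.read_state();im=vision.capture('wrist');cv2.imwrite('pics/w4.png',im[...,::-1])
print(s['time_s'],s['position'],s['force'],s['joint_positions'])
c=cam('wrist',s);C=[.4958,-.1918,.0987]
for st,cc,m in blobs(im,(0,150,80),(6,255,255),200):print(st,cc)
print('proj',proj(c,C))
for st,cc,m in blobs(im,(20,120,60),(36,255,255),200):print('y',st,cc)
P,R,n=goal(C,-22.2,.06);print(delta(s,P,R))
E
```

```text
time_s: 7.32
position: [0.467, -0.1738, 0.2046]
tcp_rot: [[0.781, -0.366, 0.506], [-0.315, -0.931, -0.186], [0.539, -0.014, -0.842]]
force: [1.1, 0.2, 0.2]
opening: 0.699
time_s: 7.57
position: [0.4684, -0.1739, 0.2083]
tcp_rot: [[0.779, -0.364, 0.51], [-0.311, -0.931, -0.189], [0.544, -0.012, -0.839]]
force: [-0.0, -0.1, 0.1]
opening: 0.7
7.5667 [ 0.4684215  -0.17389874  0.20833625] [-0.02118981 -0.11869325  0.07754406] [-39.85012513  15.46427186 125.56161373  54.66665021  12.90393382
  20.68113634]
[308, 210, 41, 43, 1333] [327.7, 231.8]
proj [327.56769902 231.33963132]
y [301, 195, 54, 41, 966] [327.5, 211.0]
y [437, 276, 13, 52, 221] [444.7, 301.5]
y [242, 340, 330, 22, 4185] [419.1, 350.2]
(array([-32. ,   7.3,  68. ]), array([-1.04, -0.95,  0.36]))
```

View pics/w4.png

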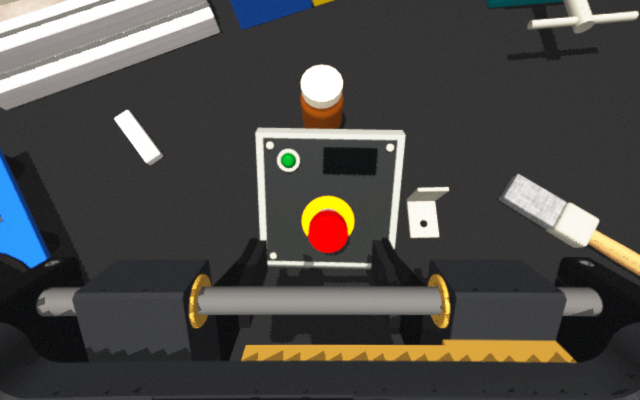

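The red knob is at (328,232), within 0.5 px of my projected point, and the face edge is level in view, so the yaw is right. Now closer along the axis.

```bash
python3 -m jog '[[[-16,4,10],[-1,-1,0.4],0.4],[[-32,7,25],[-1,-1,0.4],0.4],[[-32,7,45],[-1,-1,0.4],0.4],[[-32,7,60],[-1,-1,0.4],0.4],[[-32,7,68],[-1,-1,0.4],0.4],[[-32,7,68],[-1,-1,0.4],0.4],[[-32,7,68],[-1,-1,0.4],0.4],[[-32,7,68],[-1,-1,0.4],0.4]]'
python3 - <<'E'
from tgt import *
s=bot.read_state();im=vision.capture('wrist');cv2.imwrite('pics/w5.png',im[...,::-1])
print(s['time_s'],s['position'],s['force'],s['joint_positions'])
c=cam('wrist',s);C=[.4958,-.1918,.0987]
for st,cc,m in blobs(im,(0,150,80),(6,255,255),200):
  print(st,cc);print(m.any(0).nonzero()[0][[0,-1]])
print('proj',proj(c,C))
for o in(.06,.0):
  P,R,n=goal(C,-22.2,o);print(delta(s,P,R))
E
```

```text
time_s: 8.28
position: [0.4761, -0.1835, 0.1335]
tcp_rot: [[0.784, -0.379, 0.491], [-0.322, -0.925, -0.2], [0.53, -0.001, -0.848]]
force: [0.1, 0.3, -0.5]
opening: 0.601
8.2833 [ 0.47606672 -0.18351206  0.13346428] [ 0.08364328  0.28039206 -0.46265193] [-39.15771222  27.41880444 127.95680261 124.6920082   10.85950605
 -49.5538065 ]
[292, 199, 56, 58, 2424] [319.5, 228.1]
[292 347]
proj [319.54876941 227.52289041]
(array([-0.3,  0.2, -0.5]), array([-0.02,  0.01, -0.12]))
(array([-0.3,  0.2, 59.5]), array([-0.02,  0.01, -0.12]))
```

View pics/w5.png

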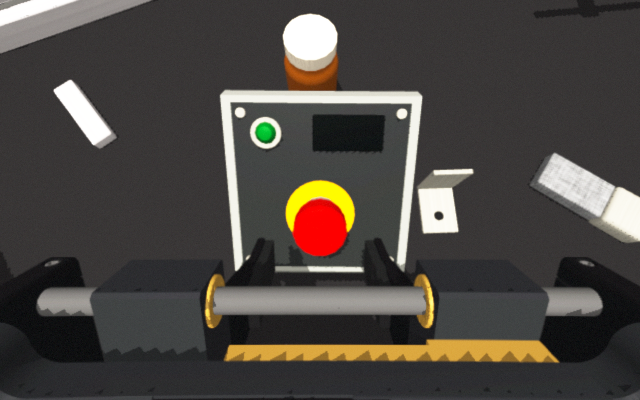

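Aligned: knob at (319.5,228), centred between the fingers at (255,270) and (385,270), with the pose within 0.5 mm. Descending along the axis.

```bash
python3 -m jog '[[[0,0,8],[0,0,0],0.4],[[0,0,16],[0,0,0],0.4],[[0,0,24],[0,0,0],0.4],[[0,0,32],[0,0,0],0.4],[[0,0,40],[0,0,0],0.4],[[0,0,48],[0,0,0],0.4],[[0,0,54],[0,0,0],0.4],[[0,0,59],[0,0,0],0.4],[[0,0,59],[0,0,0],0.4],[[0,0,59],[0,0,0],0.4],[[0,0,59],[0,0,0],0.4]]'
python3 - <<'E'
from tgt import *
s=bot.read_state();im=vision.capture('wrist');cv2.imwrite('pics/w6.png',im[...,::-1])
print(s['time_s'],s['position'],s['force'],s['joint_positions'])
c=cam('wrist',s);C=[.4958,-.1918,.0987]
for st,cc,m in blobs(im,(0,150,80),(6,255,255),200):
  print(st,cc)
  r=np.argwhere(m)
  for y in range(st[1],st[1]+st[3],12):print(y,m[y].nonzero()[0][[0,-1]])
print('proj',proj(c,C))
P,R,n=goal(C,-22.2,0);print(delta(s,P,R))
cv2.imwrite('pics/w6c.png',cv2.resize(im[150:350,170:470],None,fx=2.6,fy=2.6)[...,::-1])
E
```

```text
time_s: 9.25
position: [0.504, -0.1944, 0.0843]
tcp_rot: [[0.785, -0.378, 0.491], [-0.321, -0.926, -0.199], [0.53, -0.001, -0.848]]
force: [-0.5, -0.1, -0.2]
opening: 0.597
9.25 [ 0.50400621 -0.194371    0.08425793] [-0.45068688 -0.08806214 -0.18444349] [-37.72312832  35.82981311 125.4667933  145.94113718  14.77636882
 -70.02967944]
[283, 229, 75, 58, 3402] [320.5, 260.7]
229 [318 323]
241 [295 346]
253 [289 351]
265 [286 355]
277 [283 357]
proj [320.63861236 268.17627252]
(array([0.4, 0.7, 1.9]), array([-0.06,  0.01, -0.06]))
```

View pics/w6c.png

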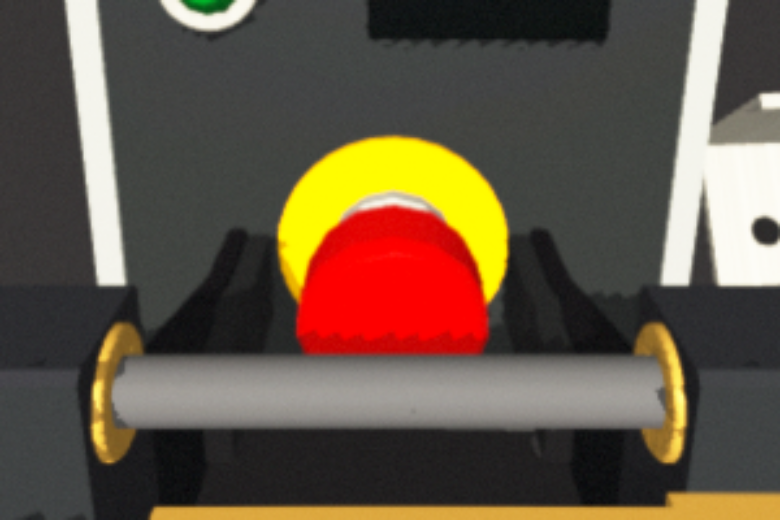

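Knob at crop x 297–487, finger inner edges at about 272 and 510, so it is centred to within roughly 0.5 mm. Closing gently to the rim first.

```bash
python3 -m jog '[[[0.3,0.5,1],[0,0,0],0.45],[[0.3,0.5,1],[0,0,0],0.5],[[0.3,0.5,1],[0,0,0],0.52],[[0.3,0.5,1],[0,0,0],0.54],[[0.3,0.5,1],[0,0,0],0.55],[[0.3,0.5,1],[0,0,0],0.555],[[0.3,0.5,1],[0,0,0],0.555]]'
python3 - <<'E'
from tgt import *
s=bot.read_state();P,R,n=goal([.4958,-.1918,.0987],-22.2,0);print(delta(s,P,R),'F tool',np.array(s['tcp_rot']).T@s['force'],s['opening']*87)
E
```

```text
time_s: 9.88
position: [0.5044, -0.1952, 0.0828]
tcp_rot: [[0.785, -0.378, 0.49], [-0.322, -0.926, -0.199], [0.529, -0.002, -0.849]]
force: [-0.4, 0.0, -0.6]
opening: 0.451
(array([0.5, 0.1, 0.3]), array([-0.05,  0.06, -0.08])) F tool [-0.63123151  0.13915391  0.28585239] 39.26683192974091
```

```bash
python3 -m jog '[[[0,0,0],[0,0,0],0.56],[[0,0,0],[0,0,0],0.565],[[0,0,0],[0,0,0],0.57],[[0,0,0],[0,0,0],0.575]]'
python3 - <<'E'
from tgt import *
s=bot.read_state();print('F tool',np.array(s['tcp_rot']).T@s['force'],s['opening']*87)
E
python3 -m jog '[[[0,0,0],[0,0,0],0.6],[[0,0,0],[0,0,0],0.65],[[0,0,0],[0,0,0],0.8],[[0,0,0],[0,0,0],1],[[0,0,0],[0,0,0],1],[[0,0,0],[0,0,0],1]]'
python3 - <<'E'
from tgt import *
s=bot.read_state();P,R,n=goal([.4958,-.1918,.0987],-22.2,0);print(delta(s,P,R),'F tool',np.array(s['tcp_rot']).T@s['force'],s['opening']*87,s['position'])
E
```

```text
time_s: 10.22
position: [0.5043, -0.1954, 0.0828]
tcp_rot: [[0.785, -0.379, 0.49], [-0.322, -0.925, -0.199], [0.529, -0.001, -0.849]]
force: [-0.9, -1.6, 0.2]
opening: 0.431
F tool [-0.06089825  1.85574049 -0.31323322] 37.45604127090172
time_s: 10.72
position: [0.5044, -0.1954, 0.0829]
tcp_rot: [[0.785, -0.379, 0.49], [-0.322, -0.925, -0.199], [0.529, -0.001, -0.849]]
force: [-1.7, -2.5, -1.1]
opening: 0.429
(array([ 0.5, -0.1,  0.3]), array([-0.03,  0.07, -0.1 ])) F tool [-1.09763027  2.90642123  0.63859304] 37.360663359473726 [ 0.5043832  -0.1954247   0.08285709]
```

Gripped, with only 3 N sideways. Pulling to about 11 mm.

```bash
python3 -m jog '[[[0,0,-1],[0,0,0],1],[[0,0,-2],[0,0,0],1],[[0,0,-3],[0,0,0],1],[[0,0,-4],[0,0,0],1],[[0,0,-5],[0,0,0],1],[[0,0,-6],[0,0,0],1],[[0,0,-7],[0,0,0],1],[[0,0,-8],[0,0,0],1],[[0,0,-9],[0,0,0],1],[[0,0,-10],[0,0,0],1],[[0,0,-11],[0,0,0],1],[[0,0,-11],[0,0,0],1]]'
cat > q.py <<'E'
from tgt import *
s=bot.read_state();R=np.array(s['tcp_rot']);print('F tool',np.round(R.T@s['force'],1),'d',np.round(R.T@(np.array(s['position'])-[.5043832,-.1954247,.08285709])*1e3,2),s['opening']*87,s['time_s'])
E
python3 q.py
```

```text
time_s: 11.72
position: [0.4989, -0.193, 0.0924]
tcp_rot: [[0.785, -0.379, 0.49], [-0.322, -0.926, -0.199], [0.529, -0.001, -0.849]]
force: [-1.3, -3.9, -3.2]
opening: 0.429
F tool [-1.5  4.1  2.9] d [ -0.04  -0.13 -11.3 ] 37.29306677418968 11.7167
```

```bash
python3 -m jog '[[[0,0,-0.5],[0,0,0],1],[[0,0,-1],[0,0,0],1],[[0,0,-1.5],[0,0,0],1],[[0,0,-2],[0,0,0],1],[[0,0,-2.5],[0,0,0],1],[[0,0,-2.5],[0,0,0],1]]'; python3 q.py
```

```text
time_s: 12.22
position: [0.498, -0.1927, 0.0939]
tcp_rot: [[0.786, -0.378, 0.49], [-0.322, -0.926, -0.199], [0.529, -0.001, -0.849]]
force: [2.7, -5.9, -9.2]
opening: 0.427
F tool [-0.9  4.5 10.3] d [ -0.02  -0.14 -13.02] 37.19019685830264 12.2167
```

```bash
python3 -m jog '[[[0,0,-0.4],[0,0,0],1],[[0,0,-0.8],[0,0,0],1],[[0,0,-1.2],[0,0,0],1],[[0,0,-1.2],[0,0,0],1]]'; python3 q.py
```

```text
time_s: 12.55
position: [0.4976, -0.1925, 0.0946]
tcp_rot: [[0.786, -0.378, 0.49], [-0.322, -0.926, -0.199], [0.528, -0.001, -0.849]]
force: [3.2, -4.7, -11.6]
opening: 0.426
F tool [-2.1  3.1 12.3] d [ -0.05  -0.16 -13.86] 37.07834340620935 12.55
```

```bash
python3 -m jog '[[[0,0,-0.4],[0,0,0],1],[[0,0,-0.8],[0,0,0],1],[[0,0,-0.8],[0,0,0],1]]'; python3 q.py
```

```text
time_s: 12.8
position: [0.4974, -0.1924, 0.0951]
tcp_rot: [[0.786, -0.378, 0.489], [-0.322, -0.926, -0.199], [0.528, -0.001, -0.849]]
force: [4.1, -5.4, -14.9]
opening: 0.428
F tool [-2.9  3.5 15.8] d [ -0.04  -0.14 -14.41] 37.27257747653445 12.8
```

```bash
python3 -m jog '[[[0,0,-0.3],[0,0,0],1],[[0,0,-0.5],[0,0,0],1],[[0,0,-0.5],[0,0,0],1]]'; python3 q.py
```

```text
time_s: 13.05
position: [0.4972, -0.1924, 0.0953]
tcp_rot: [[0.786, -0.378, 0.489], [-0.322, -0.926, -0.198], [0.528, -0.001, -0.849]]
force: [5.7, -6.1, -16.1]
opening: 0.429
F tool [-2.   3.5 17.7] d [ -0.04  -0.14 -14.72] 37.36339856288328 13.05
```

```bash
python3 -m jog '[[[0,0,-0.2],[0,0,0],1],[[0,0,-0.2],[0,0,0],1],[[0,0,-0.2],[0,0,0],1],[[0,0,-0.2],[0,0,0],1],[[0,0,-0.2],[0,0,0],1],[[0,0,-0.2],[0,0,0],1]]'; python3 q.py
python3 -m jog '[[[0,0,-0.2],[0,0,0],0.35],[[0,0,-0.2],[0,0,0],0.35],[[0,0,-0.2],[0,0,0],0.35],[[0,0,-0.2],[0,0,0],0.35],[[0,0,-0.2],[0,0,0],0.35]]';python3 q.py
```

```text
time_s: 13.55
position: [0.4971, -0.1923, 0.0954]
tcp_rot: [[0.786, -0.378, 0.489], [-0.322, -0.926, -0.198], [0.528, -0.001, -0.849]]
force: [5.6, -5.6, -17.2]
opening: 0.427
F tool [-2.9  3.1 18.5] d [ -0.04  -0.14 -14.84] 37.153714293873485 13.55
time_s: 13.97
position: [0.4964, -0.1914, 0.0972]
tcp_rot: [[0.785, -0.378, 0.491], [-0.321, -0.926, -0.199], [0.53, -0.002, -0.848]]
force: [0.3, -0.3, 1.4]
opening: 0.632
F tool [ 1.1  0.1 -1. ] d [ 1.000e-02 -6.900e-01 -1.685e+01] 54.99865620881012 13.9667
```

Held about 0.75 s at 14.7–14.8 mm and about 18 N, then released. Now I'll back straight out, go to the w4 viewing height, and check.

```bash
python3 -m jog '[[[0,0,-8],[0,0,0],0.35],[[0,0,-18],[0,0,0],0.3],[[0,0,-30],[0,0,0],0.3],[[0,0,-42],[0,0,0],0.3],[[0,0,-60],[0,0,0],0.3],[[0,0,-80],[0,0,0],0.3],[[0,0,-110],[0,0,0],0.3],[[0,0,-110],[0,0,0],0.3],[[0,0,-110],[0,0,0],0.3],[[0,0,-110],[0,0,0],0.3]]'
python3 - <<'E'
from tgt import *
s=bot.read_state();ims={n:vision.capture(n) for n in('wrist','scene','top')}
print(s['time_s'],s['position'],s['force'])
for n in ims:cv2.imwrite(f'pics/{n}9.png',ims[n][...,::-1])
c=cam('wrist',s);S=cam('scene');T=cam('top');r={}
for n in ims:
  for st,cc,m in blobs(ims[n],(0,150 if n=='wrist' else 180,80 if n=='wrist' else 120),(6 if n=='wrist' else 5,255,255),60):print(n,st,cc)
_,_,nn=goal([0,0,0],-22.2,0)
for o in(0,.011,.015):print(o,[np.round(proj(k,np.array([.4958,-.1918,.0987])+nn*o),1).tolist() for k in(c,S,T)])
for n,(x0,x1,y0,y1) in dict(scene=(240,440,110,340),top=(200,430,110,290)).items():
  a=cv2.imread(f'pics/{n}0.png')[y0:y1,x0:x1];b=cv2.imread(f'pics/{n}9.png')[y0:y1,x0:x1]
  d=(cv2.absdiff(a,b).max(2)>60).astype(np.uint8);k,l,st,cc=cv2.connectedComponentsWithStats(d)
  print(n,[(np.round(cc[i]+[x0,y0]).tolist(),int(st[i,4])) for i in range(1,k) if st[i,4]>12])
v=np.hstack([cv2.resize(ims['scene'][110:330,230:430],(545,600)),np.zeros((600,5,3),np.uint8)])
w=cv2.resize(ims['wrist'][90:290,240:410],(250,294));t=cv2.resize(ims['top'][125:225,205:290],(250,294))
cv2.imwrite('pics/m9.png',np.hstack([v,np.vstack([w,np.zeros((12,250,3),np.uint8),t])])[...,::-1])
E
```

```text
time_s: 14.8
position: [0.4416, -0.1692, 0.1916]
tcp_rot: [[0.785, -0.377, 0.491], [-0.32, -0.926, -0.199], [0.53, -0.001, -0.848]]
force: [0.9, 0.3, -0.7]
opening: 0.7
14.8 [ 0.4416225  -0.169153    0.19155566] [ 0.85240476  0.26850203 -0.73917509]
wrist [298, 179, 44, 46, 1505] [319.7, 201.9]
scene [396, 122, 96, 44, 2388] [443.3, 144.1]
scene [272, 155, 12, 11, 76] [277.3, 159.9]
scene [267, 248, 14, 12, 124] [273.3, 253.5]
scene [171, 254, 15, 14, 150] [178.2, 260.6]
top [368, 200, 11, 12, 111] [373.0, 205.7]
top [414, 270, 13, 12, 121] [420.2, 275.8]
0 [[319.8, 197.8], [274.2, 256.9], [373.0, 204.3]]
0.011 [[319.8, 201.4], [272.8, 253.4], [372.8, 205.5]]
0.015 [[319.8, 202.8], [272.3, 252.1], [372.7, 205.9]]
scene [([359.0, 139.0], 144), ([243.0, 152.0], 23), ([243.0, 157.0], 28), ([355.0, 167.0], 124), ([327.0, 176.0], 117), ([380.0, 177.0], 35), ([273.0, 184.0], 209), ([393.0, 188.0], 101), ([248.0, 191.0], 50), ([354.0, 193.0], 83), ([321.0, 209.0], 28), ([272.0, 252.0], 54), ([275.0, 260.0], 63)]
top [([243.0, 169.0], 461), ([374.0, 199.0], 18), ([255.0, 210.0], 232), ([371.0, 209.0], 20), ([276.0, 211.0], 37), ([358.0, 210.0], 19), ([372.0, 219.0], 42), ([384.0, 221.0], 14), ([367.0, 236.0], 72), ([273.0, 269.0], 2173), ([368.0, 251.0], 51), ([394.0, 251.0], 56), ([426.0, 257.0], 22), ([401.0, 266.0], 82), ([319.0, 264.0], 19), ([390.0, 276.0], 174), ([417.0, 275.0], 262), ([380.0, 277.0], 43), ([397.0, 282.0], 23), ([373.0, 287.0], 20)]
```

View pics/m9.png

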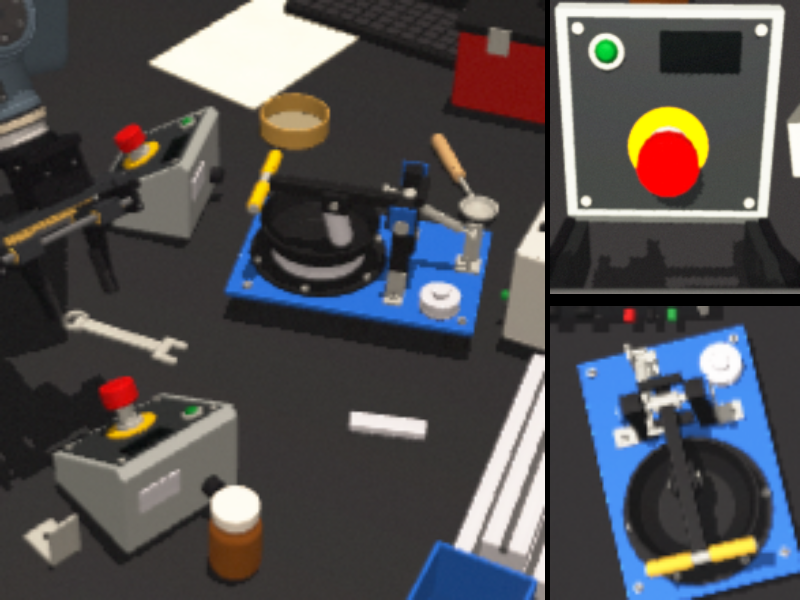

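The knob sits at 11 mm in all three views: scene (273.3,253.5) against (272.8,253.4) predicted, wrist 201.9 against 201.4, top 205.7 against 205.5. The pestle arm is level, and nothing else has moved apart from robot shadows. Handing in.

```bash
python3 -c "
from rig import bot;print(bot.hand_in(),bot.read_state()['time_s'])"
```

```text
the job is handed in; nothing more can be done
the job is handed in; nothing more can be done
```

The mortar mill job is done and handed in at about 15 s on the robot's clock. No check failed.

- **Pestle arm:** I pushed the T-handle over with closed fingers until the spring snapped the arm down. The handle moved 101 mm level, as expected for fully down, and the pictures show the arm level over the bowl. I did not measure the handle's final height separately.
- **Start knob:** on the farthest of the three stations, I gripped the knob square and pulled it straight out to about 14.8 mm at about 18 N. I held it there for about 0.75 s and then let go. The end stop is at 15 mm, so the tool reading was about 0.2 mm short of it, which is within measuring error. The force matched the 18 N given for the end of travel.
- **Last checks:** all three views put the knob within about 0.5 px of the 11 mm running position. Comparing the pictures before and after showed no shift of the station, and I saw none in the things around it. The robot was clear of everything.

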